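# Free the cam stop and close the jar holder

### The arm

A 6-joint arm with a two-finger parallel gripper is mounted at the origin on a cart in front of the work surface, level with it; the furniture and walls round the work are solid. World frame = base frame: x ahead of the robot, y to its left, z up, the work surface at z = 0. Lengths are in m, angles in rad, forces in N, time in s.
With the tool pointing down it reaches from about 0.35 to 0.85 m from the base axis. Payload 8.1 kg.
Tool frame: the origin (TCP) lies at the very end of the fingers, on their centre line; the grasp point (between the pads) lies 19 mm behind it; z points along the fingers, y is the line along which they close (so a half turn about z gives the same grasp; the last joint's range is limited). The gripper opens to 85 mm and grips with 20 to 120 N. Pads are 22 mm wide; open, the fingers measure 114 mm over their backs; the gripper's body (76 mm by 85 mm) begins 54 mm behind the grasp point. The pads swing forward as they close: fully open they stand 13 mm farther back than shut.
Start: joints at [1.118, 0.13, 1.488, -0, 1.523, -0.085], TCP at [0.216, 0.56, 0.231] pointing down, gripper open.
Joint ranges: [-2.96, 2.96], [-0.89, 2.26], [0.02, 2.5], [-1.34, 4.48], [0, 2.73], [-2.66, 2.66]. Speed limits (rad/s): [2.39, 2.39, 2.79, 3.14, 3.14, 3.14].

### API

Orientations are given as a 3x3 rotation matrix whose columns are the frame's x, y, z axes.
In Python, from rig import sensors, vision, ctrl gives the robot as it stands.
- The arm moves only by the tool play_rows, never from a script. Its argument "motion" is a list of rows, each a list of 4 numbers: the shift along the tool's x, y, z in cm, then the turn about the tool's z in degrees. In form: [[tx, ty, tz, roll], ...]. A call has 1 to 12 rows; each row is the pose to reach, as a shift and turn from the pose commanded when the call began, along the tool's axes at that moment; what a row does not reach only later rows make up. A row lasts 1/12 s, in which the tool goes at most 41.7 mm and 7.16 degrees, less where a joint would pass 70% of its speed; a pose out of reach is approached as far as the arm can. A call with a gripper value outside its range is refused whole. "grip" is the closure, from 0 (fully open) to 1 (shut), set as the call begins (left out, the last holds). The fingers move at their own pace and stop on an object; "grip_force" is the grip in N (left out, the last holds). Time passes only in rows, so rows that repeat a pose let the fingers close. It gives the time, the measured TCP pose, the force, the opening and the grip force at its end, in the units of the state.
- sensors.get_obs(): the state, without advancing time (a new reading comes with each control period).
- vision.capture(name): name is "scene" or "side" or "wrist"; returns (picture, depth): 400x640x3 uint8, blue, green, red; 400x640 float32, m along the optical axis (not along the pixel's ray), 0 where there is no reading.
- vision.camera_info(name): a dict with "fx", "fy", "cx", "cy" (pixels), "R" (3x3) and "t" (3): a world point X has camera coordinates R X + t. Camera axes: x right, y down, z forward; pixel columns grow to the right and rows downward; lengths in m; the calibration is good to about 2 mm. A picture is of the moment at which its call begins: read the wrist's pose just before it. camera_info takes no time and is no camera call; for the wrist camera it gives the pose at the moment of the call.
- ctrl.hand_in(): hands the job in; it is judged then, once.
The state is a dict: "t": time; "joint_positions": joint angles; "joint_velocities": joint speeds; "joint_efforts": joint torques, N m; "position": TCP position; "tcp_rot": TCP orientation; "contact_force": force on the tool from outside, world axes, zero at the start; "wrist_torque": the same for the moment, N m; "opening": finger opening in m; "gripper_force": force on a finger pad.
Only numpy, scipy, OpenCV 4.12 (cv2) and the standard library are available. Lean on these libraries where they do the work, as an engineer would, in place of code of your own. Each camera call takes 0.05 s, during which the arm holds its last target. There are 200 camera calls.

### The job

Close the jar holder on the honey jar. First swing the black lever round until it points at the small raised rib on the base, which turns the cam to its low point and frees the carriage; only then push the carriage forward by its rear block until the jar stands snug between the two jaws. Work with fingertips only: do not grasp, lift or touch the jar, do not force the carriage past the turned-out cam, leave the cam at its low point, and leave the other things where they are.

Things in the scene. Friction and masses are not known exactly. Their poses are not given: they have to be found in the camera images.
- holder: Fixed wooden jar holder on the worktop. Origin on the worktop; own +x is the forward direction of the carriage, own z up, so own +y is to the left of forward. Base plank x -170..+200, y -47..+90 mm, 12 mm thick. Fixed jaw: upright block, its rubber face at x +115 looks to -x, y -42..+42, top 57 mm above the worktop. As seen from the robot forward runs roughly to the left and the cam side (own +y) faces the robot.
- carriage (a joint): How far the carriage has slid forward along the holder's +x, m; 0 fully back, limit 0.075, starts at 0 to 0.008. It reads about 0.063 when the jar is snug between both jaws. Stiff sliding friction of about 3 N holds it where it is left. With the cam turned out, the carriage's side shoulder meets the cam rim at about 0.015 to 0.020 and stops.
- push_face (a point): Middle of the rear (-x) face of the carriage's wooden push block, 45 mm above the worktop. The block is 52 mm wide (y), 22 mm thick (x), and stands from about 13 to 63 mm above the worktop; push here toward the holder's +x. The moving jaw's rubber face lies 115 mm ahead of this point, 80 mm wide, top 52 mm above the worktop. The shoulder, 28 mm long, top 35 mm above the worktop, sticks out to y +43 between 27 and 55 mm ahead of this point.
- cam (a joint): Angle of the cam about the vertical cam axis, rad, clockwise from above positive; 0 is the low point (lever at the rib), starts between -2.0 and -1.5 (lever turned backward and out, to the robot's side), stops at -2.4 and +0.6. Friction of about 0.3 N m holds it where it is left (about 5 N at the lever). The rim clears the shoulder only within about 0.7 rad of the low point.
- cam_axis (a point): Point on the cam's vertical axis, 45 mm above the worktop, fixed at x -28, y +58 mm in the holder's frame. The cam is a steel disc of radius 24 mm set 12 mm off this axis, 18 to 38 mm above the worktop; the hub above it is 24 mm wide.
- lever (a point): Middle of the lever's upright black blade, 62 mm from the cam axis, 45 mm above the worktop. A radial plate 8 mm thick, 40 to 80 mm from the axis, 20 to 68 mm above the worktop; push on its flat side. Its direction in the holder's frame, counter-clockwise from +x, is 0.349 rad minus the cam value. The dark rib (22 x 5, 3 mm high) lies on the base 72 to 94 mm from the axis in the low-point direction.
- jar_seat (a point): Point on the base plank's top (12 mm above the worktop) where the axis of the jar stands when snug: x +81, y 0 mm in the holder's frame.
- honey_jar: Loose jar of honey with a black lid, 71 mm wide (68 mm between the jaws), 110 mm tall, about 0.46 kg, standing on the base plank between the jaws, 4 to 14 mm short of the fixed jaw; origin at the centre of its underside. The moving jaw pushes it home; not to be touched by the robot.
- spice_jar: Bystander: spice jar 41 mm wide, 105 mm tall, on the plank beyond the fixed jaw; origin at its underside.
- pepper_mill: Bystander: wooden mill 58 mm wide, 170 mm tall, on the worktop; origin at its underside.
- lemon: Bystander: lemon, 71 x 53 x 51 mm; origin at its underside.
- salt_shaker: Bystander: shaker 44 mm wide, 90 mm tall; origin at its underside.
- mug: Bystander: mug 82 mm wide, 91 mm tall; origin at its underside.

How it is judged:
On the way, in this order (a step that is already met when the one before it is completed fails the run):
1. the cam is at its low point with the carriage still back (value of joint cam between -0.3 and 0.3 rad and value of joint carriage below 0.014 m), for 0.2 s.
2. the carriage has been pushed home against the jar (value of joint carriage above 0.0595 m), for 0.1 s.
At the end, for the whole second after the job is handed in: The carriage stands at 0.0595 m or more (jaws snug on the jar, within about 3.5 mm), the cam within 0.35 rad of its low point, and the jar upright (within 0.1 rad), at rest on the plank, within 15 mm of its seat and no more than 4 mm short of it (value of joint carriage above 0.0595 m and value of joint cam between -0.35 and 0.35 rad and horizontal distance between honey_jar and jar_seat below 0.015 m and x of honey_jar in the frame of jar_seat above -0.004 m and angle between honey_jar's own z axis and vertical below 0.1 rad and linear speed of honey_jar below 0.02 m/s); the robot touches nothing.
It fails at once if the carriage was forced past the turned-out cam (value of joint carriage above 0.024 m and (value of joint cam below -0.45 rad or value of joint cam above 0.45 rad)).
It fails at once if the robot touched the jar (contact force between any of the fingers, the arm and honey_jar above 1 N).
It fails at once if the jar was lifted or tipped (height (world z) of honey_jar above 0.025 m or angle between honey_jar's own z axis and vertical above 0.25 rad).
It fails at once if a bystander was disturbed (distance of any of spice_jar, pepper_mill, lemon, salt_shaker, mug from where it was at the start of the episode above 0.03 m).
It also fails if it takes over 54 s, if anything falls off the work surface, if the arm or the gripper's body presses on something with over 40 N, if the wrist force passes 120 N, or if a joint passes its speed limit or range.

## Working session

There is one attempt and no reset: what is moved stays moved. The work goes in short steps, Python scripts to look and compute and a tool call to move; the robot and the scene stay as the last step left them, time stands still between calls to the robot, and variables do not carry over. Pictures are saved under pics/ and viewed, at most 10 in all, crops included, and the job is handed in when it is done.

Besides the shell and the picture viewer there is one more tool, called after ">>>" as name(argument=value, ...) on one line, values as JSON. play_rows: Moves the arm, as the interface text tells. Its arguments: {"type":"object","properties":{"motion":{"type":"array","items":{"type":"array","items":{"type":"number"}}},"grip":{"type":"number"},"grip_force":{"type":"number"}},"required":["motion"]}

```bash
mkdir -p pics
cat > h.py <<'E'
from rig import sensors, vision, ctrl
import numpy as np, cv2
def snap(n,f):
    ci=vision.camera_info(n); p,d=vision.capture(n)
    cv2.imwrite(f'pics/{f}.png',p); np.savez(f'pics/{f}.npz',p=p,d=d,**{k:ci[k] for k in ci})
    return p,d,ci
def world(z,u,v,depth=None):
    d=depth if depth else float(z['d'][int(v),int(u)])
    c=np.array([(u-z['cx'])/z['fx']*d,(v-z['cy'])/z['fy']*d,d])
    return z['R'].T@(c-z['t'])
def atz(z,u,v,h):
    r=z['R'].T@np.array([(u-z['cx'])/z['fx'],(v-z['cy'])/z['fy'],1.]); o=-z['R'].T@z['t']
    return o+r*(h-o[2])/r[2]
def pix(z,X):
    c=z['R']@np.asarray(X)+z['t']; return c[0]/c[2]*z['fx']+z['cx'],c[1]/c[2]*z['fy']+z['cy']
E
python3 - <<'E'
from h import *
o=sensors.get_obs(); print(o['t'],o['position'],o['tcp_rot'],o['opening'])
for n in('scene','side'):
    p,d,c=snap(n,n+'0'); print(n,-c['R'].T@c['t'],c['R'][2])
a=np.hstack([cv2.imread('pics/scene0.png')]);cv2.imwrite('pics/s_big.png',cv2.resize(a,(800,500),interpolation=cv2.INTER_CUBIC))
E
```

```text
0.0 [0.21547215 0.55936411 0.23021471] [[-9.33128702e-01  3.59541607e-01 -8.11402423e-04]
 [ 3.59542500e-01  9.33127078e-01 -1.74584656e-03]
 [ 1.29437094e-04 -1.92083319e-03 -9.99998147e-01]] 0.08537020631692217
scene [0.41191895 0.86514721 0.9428788 ] [ 0.11725157 -0.64009999 -0.75929182]
side [-0.32902227 -0.46176831  0.6265505 ] [ 0.74212542  0.45916277 -0.4882821 ]
```

View pics/s_big.png

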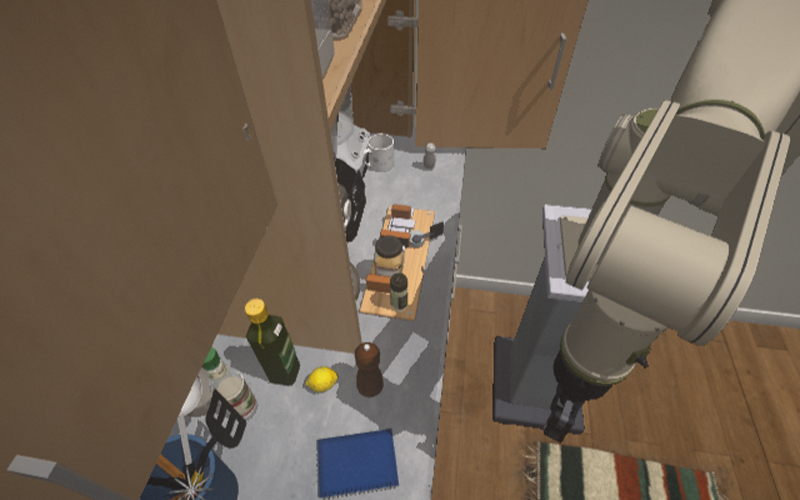

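View pics/side0.png

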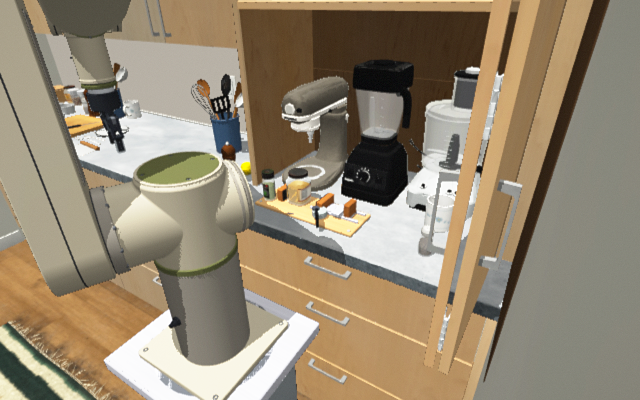

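The scene view shows the holder around scaled (400,265), with the lever at (435,230), push block (401,211), jar (389,250), fixed jaw (380,283) and spice jar (399,292). In the side view it is at about (315,205). I'll enlarge both.

Run:
```python
from h import *
a=cv2.imread('pics/scene0.png')[155:260,270:375]; b=cv2.imread('pics/side0.png')[160:240,250:380]
a=cv2.resize(a,(399,399),interpolation=cv2.INTER_CUBIC)  # x3.8
b=cv2.resize(b,(400,246),interpolation=cv2.INTER_CUBIC)  # x3.077
c=np.zeros((399,799,3),np.uint8); c[:,:399]=a; c[:246,399:]=b; cv2.imwrite('pics/crop0.png',c)
```

```text
(no output)
```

View pics/crop0.png

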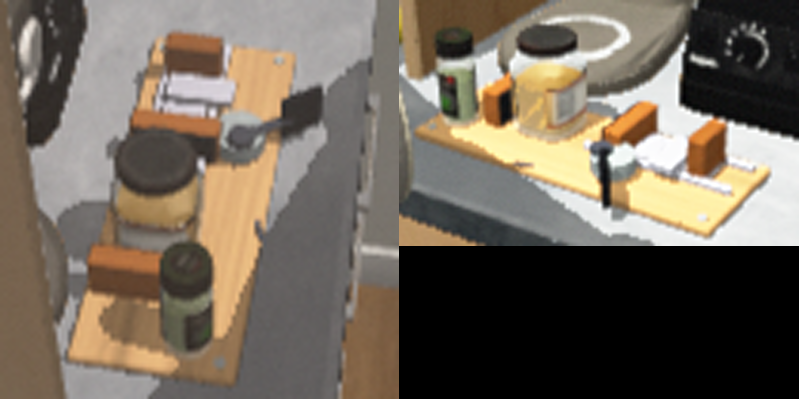

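Scene crop (×3.8, offset 270,155): plank corners at (296,52) rear near, (233,383) front near, (68,352) front far, (153,38) rear far; the lever blade is at about (303,108). Side crop (×3.077, offset 250,160): rear near (710,233), rear far (770,170), front near (415,130). I'll fit the holder pose from these.

```bash
cat > fit.py <<'E'
from h import *
from scipy.optimize import least_squares
S=np.load('pics/scene0.npz'); D=np.load('pics/side0.npz')
def H(p,q): # holder->world
    x,y,th=p[:3]; c,s=np.cos(th),np.sin(th)
    return np.array([x+c*q[0]-s*q[1],y+s*q[0]+c*q[1],q[2]])
sc=[((296,52),(-.17,.09,.012)),((233,383),(.2,.09,.012)),((68,352),(.2,-.047,.012)),((153,38),(-.17,-.047,.012))]
sd=[((710,233),(-.17,.09,.012)),((770,170),(-.17,-.047,.012)),((415,130),(.2,.09,.012))]
obs=[(S,270+u/3.8,155+v/3.8,q) for (u,v),q in sc]+[(D,250+(u-399)/3.077,160+v/3.077,q) for (u,v),q in sd]
E
python3 - <<'E'
from fit import *
for z,u,v,q in obs: print(q,atz(z,u,v,.012).round(4), world(z,u,v).round(3))
f=lambda p:np.concatenate([(atz(z,u,v,.012)-H(p,q))[:2] for z,u,v,q in obs])
r=least_squares(f,[.6,0,1.5],loss='soft_l1',f_scale=.003); print(r.x, (f(r.x)*1e3).round(1))
p=r.x
for n,(u,v) in dict(blade=(303,108),bladetip=(318,95),block=(194,50),jaw=(178,120),lid=(156,155)).items():
    W=world(S,270+u/3.8,155+v/3.8); c,s=np.cos(p[2]),np.sin(p[2]); d=W[:2]-p[:2]
    print(n,W.round(4),'holder',(c*d[0]+s*d[1]).round(4),(-s*d[0]+c*d[1]).round(4))
E
```

```text
(-0.17, 0.09, 0.012) [ 0.465  -0.0702  0.012 ] [ 0.466 -0.086 -0.003]
(0.2, 0.09, 0.012) [0.4751 0.2998 0.012 ] [0.475 0.298 0.009]
(0.2, -0.047, 0.012) [0.6086 0.2914 0.012 ] [0.611 0.285 0.001]
(-0.17, -0.047, 0.012) [ 0.603  -0.0692  0.012 ] [ 0.606 -0.082 -0.001]
(-0.17, 0.09, 0.012) [ 0.4614 -0.0784  0.012 ] [ 0.468 -0.075  0.007]
(-0.17, -0.047, 0.012) [ 0.5922 -0.0804  0.012 ] [ 0.598 -0.078  0.008]
(0.2, 0.09, 0.012) [0.4728 0.2895 0.012 ] [0.476 0.293 0.009]
[0.55749645 0.09334669 1.54310958] [ 2.2  3.9  2.   4.1 -1.4 -0.5  3.2  8.7 -1.4 -4.3 -7.6 -2.6 -0.3 -6.3]
blade [0.4492 0.0414 0.0555] holder -0.0549 0.1068
bladetip [0.4376 0.0299 0.0618] holder -0.0667 0.1181
block [ 0.5537 -0.0106  0.0605] holder -0.104 0.001
jaw [0.5558 0.0675 0.0511] holder -0.0259 0.001
lid [0.5556 0.1697 0.1214] holder 0.0763 0.004
```

>>> play_rows(motion=[[0,0,-3,0],[-3,-3.5,-6,-5],[-6,-7,-9,-10],[-9,-10.5,-9,-15],[-12,-14,-9,-19.5],[-15,-17.5,-9,-19.5],[-18,-21,-9,-19.5],[-21,-25,-9,-19.5],[-24,-28.5,-9,-19.5],[-27,-32,-9,-19.5],[-29.5,-35,-9,-19.5],[-32,-38,-9,-19.5]], grip=1)

```text
t: 1.1
position: [0.3604, 0.1386, 0.3211]
tcp_rot: [[-1.0, 0.027, 0.0], [0.027, 1.0, 0.0], [-0.0, 0.0, -1.0]]
contact_force: [1.9, 1.7, -0.0]
opening: 0.0001
gripper_force: 0.0
```

Run:
```python
from fit import *
o=sensors.get_obs(); print(o['t'],o['position'],o['tcp_rot'].round(3),o['opening'],o['joint_positions'].round(2),o['contact_force'])
p,d,c=snap('wrist','w0'); print(-c['R'].T@c['t'],c['R'][2])
for u,v in [(335,150),(350,200),(356,320),(335,60),(345,250),(420,60)]: print(u,v,world(S,u*.8,v*.8).round(3))
```

```text
1.1 [0.360443   0.13857885 0.32109033] [[-1.     0.027  0.   ]
 [ 0.027  1.     0.   ]
 [-0.     0.    -1.   ]] 7.04610100529631e-05 [ 0.23 -0.49  1.87  0.    1.76 -1.31] [ 1.90190492  1.70239674 -0.01748481]
[0.28432992 0.14077583 0.46392886] [ 0.29676076 -0.00776041 -0.95492032]
335 150 [ 0.715 -0.001  0.254]
350 200 [0.624 0.213 0.3  ]
356 320 [0.582 0.401 0.148]
335 60 [0.614 0.229 0.607]
345 250 [0.584 0.396 0.362]
420 60 [ 0.551 -0.341  0.322]
```

View pics/w0.png

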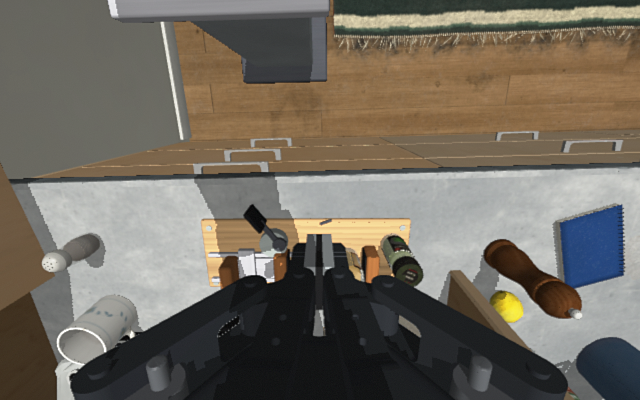

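The wrist view shows the holder with the plank's rear near corner at about (203,218), front near corner at (410,220), lever blade at (255,218) and rib at (326,222). I'll crop it closer to refine the fit.

Run:
```python
from h import *
a=cv2.imread('pics/w0.png')[195:295,195:425]
cv2.imwrite('pics/w0c.png',cv2.resize(a,None,fx=3.4,fy=3.4,interpolation=cv2.INTER_CUBIC))
```

```text
(no output)
```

View pics/w0c.png

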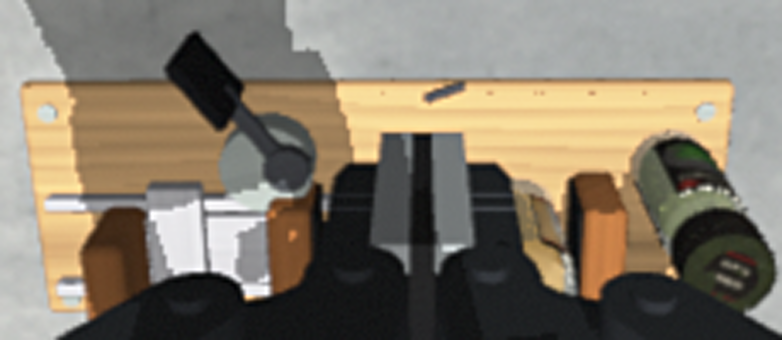

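```bash
cat > fit2.py <<'E'
from fit import *
W=np.load('pics/w0.npz')
g=lambda u,v,h:atz(W,195+u/3.4,195+v/3.4,h)
pts=[((23,81),(-.17,.09,.012)),((732,81),(.2,.09,.012)),((52,312),(-.17,-.047,.012)),((445,92),(.05,.0864,.015))]
f=lambda p:np.concatenate([(g(*a,q[2])-H(p,q))[:2] for a,q in pts])
p=least_squares(f,[.56,.09,1.54]).x
def inv(w):
    c,s=np.cos(p[2]),np.sin(p[2]); d=w[:2]-p[:2]; return np.array([c*d[0]+s*d[1],-s*d[0]+c*d[1],w[2]])
E
python3 - <<'E'
from fit2 import *
print(p,(f(p)*1e3).round(1))
for n,(u,v,h) in dict(btip=(165,70,.068),bin=(220,130,.068),tipbot=(197,32,.02),inbot=(243,75,.02),hub=(289,167,.048),blockrear=(85,245,.063),jawtop=(300,205,.057)).items():
    print(n,inv(g(u,v,h)).round(4),'depth',inv(world(W,195+u/3.4,195+v/3.4)).round(4))
o=sensors.get_obs();R=o['tcp_rot']
for n,q in dict(axis=(-.028,.058,.045),push=(-.131,0,.045)).items(): print(n,H(p,q).round(4))
E
```

```text
[0.55712244 0.09712474 1.5471805 ] [-0.9  3.  -0.  -3.7  0.1  1.5  0.8 -0.8]
btip [-0.0775  0.1187  0.068 ] depth [-0.0775  0.1188  0.0681]
bin [-0.0549  0.0893  0.068 ] depth [-0.0553  0.0884  0.0659]
tipbot [-0.0739  0.1201  0.02  ] depth [-0.0731  0.1212  0.0234]
inbot [-0.0525  0.0971  0.02  ] depth [-0.0563  0.0896  0.001 ]
hub [-0.0273  0.0603  0.048 ] depth [-0.0275  0.0596  0.0467]
blockrear [-0.125   0.0267  0.063 ] depth [-0.1264  0.0245  0.0595]
jawtop [-0.0215  0.0446  0.057 ] depth [-0.0228  0.0393  0.0476]
axis [0.4985 0.0705 0.045 ]
push [ 0.554  -0.0338  0.045 ]
```

```bash
cat > plan.py <<'E'
from fit2 import *
o=sensors.get_obs(); P,R=o['position'],o['tcp_rot']
def cmd(q): return (R.T@(H(p,q)-P)*100).round(1)   # holder point -> tool shift cm from measured pose
ax=np.array([-.028,.058])
def post(deg,extra=0,r=.060,z=.030):
    t=np.radians(deg); n=np.array([-np.sin(t),np.cos(t)]); h=.0145*abs(n[0])+.011*abs(n[1])
    c=ax+r*np.array([np.cos(t),np.sin(t)])+(.004+h+extra)*n; return np.array([*c,z])
E
python3 - <<'E'
from plan import *
print(o['t'],P,R.round(3)[:2])
print(post(128,.012),cmd(post(128,.012,z=.32)),cmd(post(128,.012)))
E
```

```text
1.15 [0.36295768 0.13144839 0.32097985] [[-0.999  0.035  0.001]
 [ 0.035  0.999 -0.004]]
[-0.09188842  0.08422599  0.03      ] [-11.2 -12.    0.2] [-11.2 -11.9  29.2]
```

>>> play_rows(motion=[[-2.5,-2,0,0],[-5,-4,0,0],[-7.5,-6,0,0],[-9.5,-8,0,0],[-9.5,-8,3,0],[-9.5,-8,6,0],[-9.5,-8,9,0],[-9.5,-8,12,0],[-9.5,-8,15,0],[-9.5,-8,18,0],[-9.5,-8,18,0],[-9.5,-8,18,0]])

```text
t: 2.15
position: [0.4516, 0.058, 0.1398]
tcp_rot: [[-1.0, 0.027, -0.005], [0.027, 1.0, -0.0], [0.005, -0.0, -1.0]]
contact_force: [0.9, 0.5, 0.4]
opening: 0.0
gripper_force: 0.0
```

Run:
```python
from plan import *
snap('scene','s1'); a=cv2.imread('pics/s1.png')[130:260,260:400]; b=cv2.imread('pics/w0.png')
snap('wrist','w1'); b=cv2.imread('pics/w1.png')[150:400,120:520]
c=np.zeros((500,800,3),np.uint8); c[:371,:400]=cv2.resize(a,(400,371),interpolation=cv2.INTER_CUBIC); c[:250,400:]=b
cv2.imwrite('pics/c1.png',c)
o=sensors.get_obs();P=o['position'];print(o['t'],P,inv(P),o['contact_force'],cmd(post(128,.012)))
```

```text
2.25 [0.45436764 0.0580223  0.14322542] [-0.04151795  0.1018028   0.14322542] [ 0.23492507 -0.2244514   1.29501216] [-2.1 -5.  11. ]
```

View pics/c1.png

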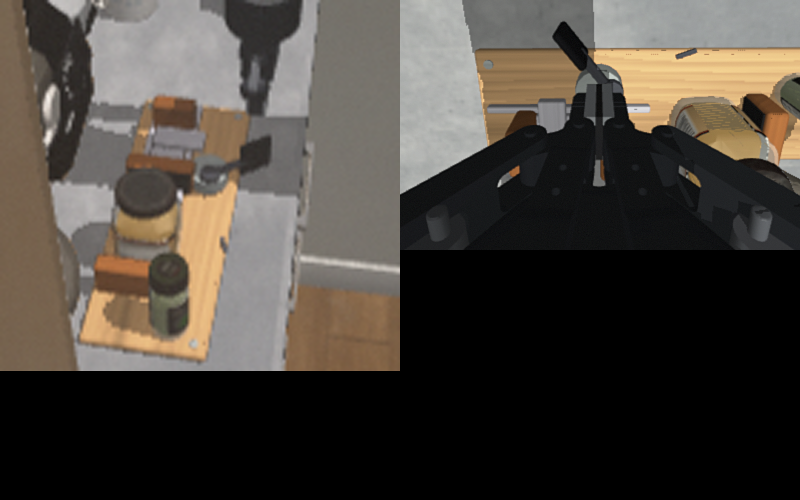

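The scene view shows the gripper above the plank with nothing disturbed, and the TCP is settled. Next: 5 cm in tool −y, then down.

>>> play_rows(motion=[[-1,-2.5,0,0],[-2.1,-5,0,0],[-2.1,-5,0,0],[-2.1,-5,2.5,0],[-2.1,-5,5,0],[-2.1,-5,7.5,0],[-2.1,-5,9.5,0],[-2.1,-5,11,0],[-2.1,-5,11,0],[-2.1,-5,11,0],[-2.1,-5,11,0]])

```text
t: 3.17
position: [0.4748, 0.0073, 0.0336]
tcp_rot: [[-1.0, 0.027, 0.003], [0.027, 1.0, -0.0], [-0.003, -0.0, -1.0]]
contact_force: [0.8, 0.1, 0.7]
opening: 0.0002
gripper_force: 0.0
```

Run:
```python
from plan import *
print(o['t'],P,inv(P),R.round(3),o['contact_force'])
for d in range(128,14,-9): print(d,cmd(post(d)))
print(20,cmd(post(20)))
```

```text
3.1667 [0.4748238  0.00733297 0.03359092] [-0.0917101   0.08015538  0.03359092] [[-1.     0.027  0.003]
 [ 0.027  1.    -0.   ]
 [-0.003 -0.    -1.   ]] [0.84365206 0.08637034 0.66894105]
128 [1.2 0.9 0.4]
119 [2.  1.5 0.4]
110 [2.7 2.3 0.3]
101 [3.3 3.2 0.3]
92 [3.7 4.3 0.3]
83 [4.  5.1 0.3]
74 [4.2 6.  0.3]
65 [4.2 6.9 0.3]
56 [4.  7.9 0.3]
47 [3.7 8.8 0.3]
38 [3.2 9.8 0.3]
29 [ 2.5 10.6  0.3]
20 [ 1.7 11.3  0.4]
20 [ 1.7 11.3  0.4]
```

>>> play_rows(motion=[[0.6,0.4,0.1,0],[1.2,0.9,0.2,0],[1.6,1.2,0.3,0],[2,1.5,0.3,0],[2.4,1.9,0.3,0],[2.7,2.3,0.3,0],[3,2.8,0.3,0],[3.3,3.2,0.3,0],[3.5,3.7,0.3,0],[3.7,4.3,0.3,0],[4,5.1,0.3,0],[4,5.1,0.3,0]])

```text
t: 4.17
position: [0.4357, 0.06, 0.0298]
tcp_rot: [[-1.0, 0.027, 0.004], [0.027, 1.0, -0.001], [-0.004, -0.0, -1.0]]
contact_force: [1.9, -1.7, 4.3]
opening: 0.0004
gripper_force: 2.7
```

Run:
```python
from plan import *
print(o['t'],inv(P),post(83),o['contact_force'])
for d in (79,74,65,56,47,38,29,24,20): print(d,cmd(post(d)))
snap('wrist','w2'); cv2.imwrite('pics/c2.png',cv2.resize(cv2.imread('pics/w2.png')[130:330,120:520],(800,400)))
```

```text
4.1667 [-0.04001181  0.12049769  0.02980701] [-0.04027324  0.11995755  0.03      ] [ 1.89312863 -1.69282895  4.26086763]
79 [ 0.   0.4 -0. ]
74 [ 0.1  0.8 -0. ]
65 [ 0.1  1.8 -0. ]
56 [-0.   2.7 -0. ]
47 [-0.3  3.7 -0. ]
38 [-0.8  4.6 -0. ]
29 [-1.5  5.5 -0. ]
24 [-2.   5.9 -0. ]
20 [-2.4  6.2 -0. ]
```

View pics/c2.png

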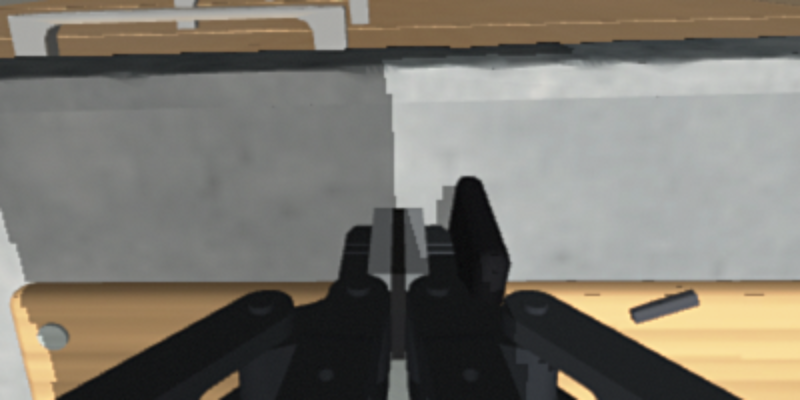

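The blade (top edge (468,180)–(505,265) in the crop) lies against the fingers, turning as planned. I'll sweep on to about 29°.

>>> play_rows(motion=[[0,0.4,0,0],[0.1,0.8,0,0],[0.1,1.3,0,0],[0.1,1.8,0,0],[0,2.3,0,0],[0,2.7,0,0],[-0.1,3.2,0,0],[-0.3,3.7,0,0],[-0.5,4.2,0,0],[-0.8,4.6,0,0],[-1.2,5.1,0,0],[-1.5,5.5,0,0]])

```text
t: 5.22
position: [0.4512, 0.1134, 0.0289]
tcp_rot: [[-1.0, 0.027, 0.0], [0.027, 1.0, -0.001], [-0.0, -0.001, -1.0]]
contact_force: [-2.1, -6.1, 8.1]
opening: 0.0002
gripper_force: 2.9
```

Run:
```python
from plan import *
print(o['t'],inv(P),post(29),o['contact_force'])
for d in (26,23,20,17): print(d,cmd(post(d)))
snap('wrist','w3'); cv2.imwrite('pics/c3.png',cv2.resize(cv2.imread('pics/w3.png')[130:330,120:520],(800,400)))
```

```text
5.2167 [0.01378655 0.10630544 0.02888738] [0.01446559 0.10514996 0.03      ] [-2.0593064  -6.05453068  8.13429604]
26 [-0.4  0.3 -0.1]
23 [-0.7  0.6 -0.1]
20 [-1.   0.8 -0.1]
17 [-1.3  1.  -0.1]
```

View pics/c3.png

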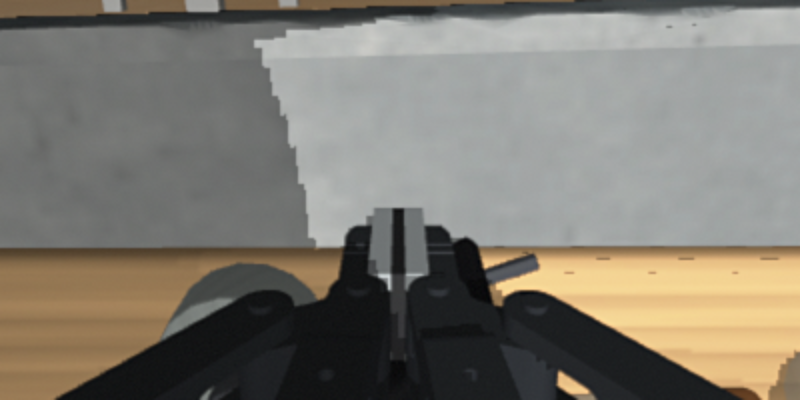

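>>> play_rows(motion=[[-0.2,0.2,0,0],[-0.4,0.3,0,0],[-0.7,0.6,0,0],[-1,0.8,0,0],[-1,0.8,0,0],[-1,0.8,0,0],[0,0.4,0,0],[2,-0.3,0,0],[2,-0.3,-4,0],[2,-0.3,-8,0],[2,-0.3,-12,0],[2,-0.3,-12,0]])

```text
t: 6.27
position: [0.4346, 0.1123, 0.1567]
tcp_rot: [[-1.0, 0.027, 0.011], [0.027, 1.0, 0.002], [-0.011, 0.002, -1.0]]
contact_force: [1.8, 0.2, 1.1]
opening: -0.0001
gripper_force: 0.0
```

Run:
```python
from plan import *
print(o['t'],P,inv(P),o['contact_force'])
snap('wrist','w4'); snap('scene','s4')
b=cv2.imread('pics/w4.png')[150:350,120:520]; a=cv2.imread('pics/s4.png')[140:260,260:380]
c=np.zeros((400,800,3),np.uint8); c[:,:400]=cv2.resize(a,(400,400),interpolation=cv2.INTER_CUBIC); c[:200,400:]=b
cv2.imwrite('pics/c4.png',c)
```

```text
6.2667 [0.43460528 0.11230766 0.15665191] [0.01228561 0.12284152 0.15665191] [1.81092206 0.18743232 1.13866863]
```

View pics/c4.png

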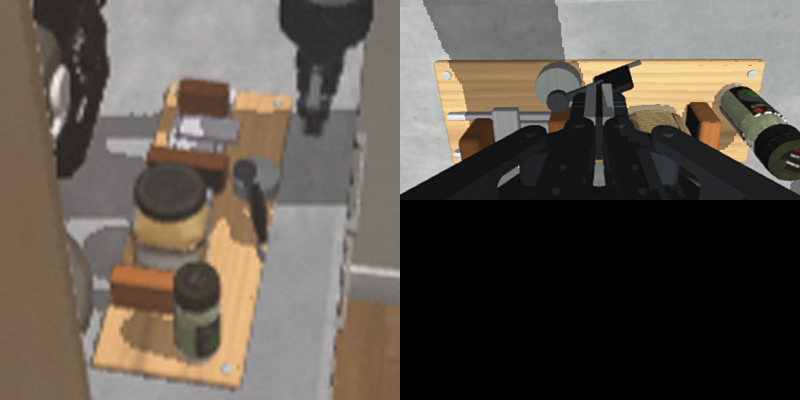

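```bash
cat > cam.py <<'E'
from fit2 import *
def lever(fn):
    z=np.load(f'pics/{fn}.npz'); d=z['d']; v,u=np.mgrid[:400,:640]
    c=np.stack([(u-z['cx'])/z['fx']*d,(v-z['cy'])/z['fy']*d,d],-1).reshape(-1,3)
    w=(c-z['t'])@z['R']; q=np.array([inv(x) for x in w[(w[:,2]>.045)&(w[:,2]<.071)&(d.ravel()>0)]])
    r=q[:,:2]-[-.028,.058]; n=np.hypot(*r.T); k=(n>.042)&(n<.085)&(r[:,1]>-.005)&(q[:,1]>.05); r=r[k]
    a=np.degrees(np.arctan2(r[:,1],r[:,0])); print(fn,k.sum(),np.percentile(a,[5,50,95]).round(1),'cam',(.349-np.radians(np.median(a))).round(3))
E
python3 - <<'E'
from cam import *
for f_ in('scene0','s4','w4'): lever(f_)
E
```

```text
scene0 58 [123.6 125.6 129.9] cam -1.843
s4 42 [15.7 18.6 22.6] cam 0.025
w4 391 [21.4 25.5 26.9] cam -0.096
```

Run:
```python
from plan import *
print(P,cmd((-.165,0,.16)),cmd((-.165,0,.036)))
for n,(u,v) in dict(mug=(100,325),salt=(55,262)).items(): print(n,world(W,u,v).round(3))
```

```text
[0.43181667 0.11187629 0.15037531] [-12.6 -17.6  -0.9] [-12.6 -17.6  11.5]
mug [ 0.63  -0.245  0.072]
salt [ 0.497 -0.266  0.089]
```

>>> play_rows(motion=[[-2,-3,0,0],[-4,-6,0,0],[-6.5,-9,0,0],[-8.5,-12,0,0],[-10.5,-15,0,0],[-12.6,-17.6,0,0],[-12.6,-17.6,2,0],[-12.6,-17.6,5,0],[-12.6,-17.6,8,0],[-12.6,-17.6,11.2,0],[-12.6,-17.6,11.2,0],[-12.6,-17.6,11.2,0]])

```text
t: 7.37
position: [0.5481, -0.067, 0.0327]
tcp_rot: [[-1.0, 0.027, -0.008], [0.027, 1.0, 0.002], [0.008, 0.002, -1.0]]
contact_force: [0.3, -0.1, 0.4]
opening: -0.0002
gripper_force: 0.0
```

Run:
```python
from plan import *
print(P,inv(P),R.round(3)[:2],o['contact_force'],cmd((-.141,0,.036)),cmd((-.0825,0,.036)))
```

```text
[ 0.54813755 -0.06695211  0.03272747] [-0.16424327  0.00510793  0.03272747] [[-1.     0.027 -0.008]
 [ 0.027  1.     0.002]] [ 0.30188972 -0.1149617   0.43601153] [-0.5  2.3 -0.3] [-0.5  8.2 -0.3]
```

>>> play_rows(motion=[[-0.3,0.8,-0.2,0],[-0.5,1.6,-0.3,0],[-0.5,2.2,-0.3,0],[-0.5,2.6,-0.3,0],[-0.5,3,-0.3,0],[-0.5,3.4,-0.3,0],[-0.5,3.8,-0.3,0],[-0.5,4.2,-0.3,0],[-0.5,4.6,-0.3,0],[-0.5,5,-0.3,0],[-0.5,5,-0.3,0]])

```text
t: 8.28
position: [0.558, -0.0171, 0.039]
tcp_rot: [[-1.0, 0.027, -0.001], [0.027, 1.0, 0.001], [0.001, 0.001, -1.0]]
contact_force: [-0.1, 0.2, 0.0]
opening: 0.0001
gripper_force: 0.0
```

Run:
```python
from plan import *
print(P,inv(P),o['contact_force'],cmd((-.0825,0,.036)))
snap('scene','s5'); lever('s5') if 0 else None
```

```text
[ 0.55804995 -0.01714317  0.03903193] [-0.11421414 -0.00362554  0.03903193] [-0.09883552  0.21049645  0.02488066] [0.4 3.2 0.3]
```

>>> play_rows(motion=[[0.1,0.3,0.1,0],[0.3,0.6,0.1,0],[0.3,0.9,0.1,0],[0.3,1.2,0.1,0],[0.3,1.5,0.1,0],[0.3,1.8,0.1,0],[0.3,2.1,0.1,0],[0.3,2.4,0.1,0],[0.3,2.4,0.1,0],[0.3,2.4,0.1,0]])

```text
t: 9.17
position: [0.5558, 0.0067, 0.0381]
tcp_rot: [[-1.0, 0.027, -0.0], [0.027, 1.0, 0.001], [0.0, 0.001, -1.0]]
contact_force: [-0.7, -0.3, -0.5]
opening: -0.0001
gripper_force: 0.0
```

Run:
```python
from plan import *
from cam import lever
print(P,inv(P),o['contact_force'],cmd((-.0825,0,.036)))
snap('scene','s6'); lever('s6'); a=cv2.imread('pics/s6.png')[140:260,260:380]
cv2.imwrite('pics/c6.png',cv2.resize(a,(600,600),interpolation=cv2.INTER_CUBIC))
```

```text
[0.55579662 0.00668392 0.03813315] [-0.09044691 -0.00081019  0.03813315] [-0.67638747 -0.28007246 -0.47587331] [0.1 0.8 0.2]
s6 43 [14.  18.7 22.4] cam 0.023
```

View pics/c6.png

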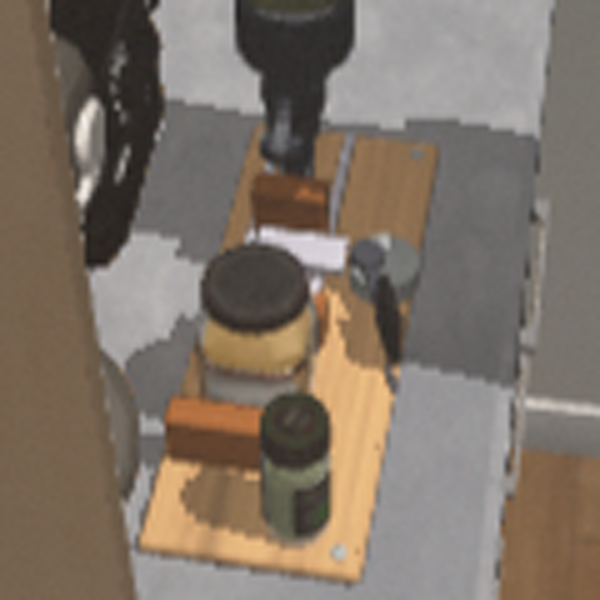

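The picture shows the carriage well forward (push block at (290,200), jaw close behind the jar) with the lever still at the rib. I'll push home in small steps, watching the force.

>>> play_rows(motion=[[0.1,0.2,0.1,0],[0.1,0.4,0.1,0],[0.1,0.6,0.1,0],[0.1,0.6,0.1,0]])

```text
t: 9.55
position: [0.5558, 0.0117, 0.0378]
tcp_rot: [[-1.0, 0.028, 0.002], [0.028, 1.0, -0.001], [-0.002, -0.001, -1.0]]
contact_force: [1.2, -3.8, 1.8]
opening: 0.0001
gripper_force: 1.8
```

>>> play_rows(motion=[[0,0.15,0,0],[0,0.3,0,0],[0,0.3,0,0]])

```text
t: 9.8
position: [0.5559, 0.0137, 0.0378]
tcp_rot: [[-1.0, 0.028, 0.001], [0.028, 1.0, -0.002], [-0.001, -0.002, -1.0]]
contact_force: [1.2, -10.2, 2.5]
opening: 0.0004
gripper_force: 4.7
```

>>> play_rows(motion=[[0,0.15,0,0],[0,0.3,0,0],[0,0.3,0,0]])

```text
t: 10.05
position: [0.5559, 0.0139, 0.0379]
tcp_rot: [[-1.0, 0.028, 0.001], [0.028, 1.0, -0.006], [-0.001, -0.006, -1.0]]
contact_force: [0.4, -22.5, 3.6]
opening: 0.0001
gripper_force: 11.5
```

>>> play_rows(motion=[[0,0.1,0,0],[0,0.2,0,0],[0,0.2,0,0]])

```text
t: 10.3
position: [0.5559, 0.014, 0.038]
tcp_rot: [[-1.0, 0.029, 0.001], [0.029, 1.0, -0.009], [-0.001, -0.009, -1.0]]
contact_force: [-1.4, -30.5, 3.5]
opening: -0.0005
gripper_force: 15.8
```

Run:
```python
from plan import *
from cam import lever
print(P,inv(P),o['contact_force'])
snap('scene','s7'); lever('s7'); z=np.load('pics/s7.npz'); d=z['d']; v,u=np.mgrid[140:260,260:380]; d=d[140:260,260:380]
c=np.stack([(u-z['cx'])/z['fx']*d,(v-z['cy'])/z['fy']*d,d],-1).reshape(-1,3); w=(c-z['t'])@z['R']
q=np.array([inv(x) for x in w])
k=(q[:,2]>.113)&(q[:,2]<.13)&(q[:,0]>.02)&(q[:,0]<.13)&(abs(q[:,1])<.05); print('lid',q[k].min(0),q[k].max(0),q[k].mean(0))
k=(q[:,2]>.058)&(q[:,2]<.068)&(q[:,0]<-.02)&(abs(q[:,1])<.03); print('block top',np.percentile(q[k],[3,97],axis=0))
k=(q[:,2]>.053)&(q[:,2]<.061)&(q[:,0]>.09)&(q[:,0]<.16)&(abs(q[:,1])<.04); print('fixed jaw top',np.percentile(q[k],[3,97],axis=0))
```

```text
[0.55593657 0.01400496 0.0379509 ] [-0.08312461 -0.00077722  0.0379509 ] [ -1.36836832 -30.48225811   3.4668786 ]
s7 43 [14.2 18.5 22.6] cam 0.026
lid [ 0.04938074 -0.02952959  0.11320067] [0.11530455 0.03354627 0.12628997] [0.08420932 0.00243661 0.12063253]
block top [[-0.07245012 -0.02583124  0.05829452]
 [-0.04540778  0.02103414  0.06593636]]
fixed jaw top [[ 0.10783177 -0.03867734  0.05351763]
 [ 0.13904998  0.01434044  0.05990982]]
```

The carriage stopped hard at −83 mm (expected −82.5), so the jaws are snug. I'll back off and rise.

>>> play_rows(motion=[[0,-0.5,0,0],[0,-1.5,0,0],[0,-3,0,0],[0,-5,0,0],[0,-5,0,0],[0,-5,-3,0],[0,-5,-6,0],[0,-5,-9,0],[0,-5,-12,0],[0,-5,-12,0],[0,-5,-12,0],[0,-5,-12,0]])

```text
t: 11.35
position: [0.5537, -0.0294, 0.1567]
tcp_rot: [[-1.0, 0.027, -0.001], [0.027, 1.0, 0.001], [0.001, 0.001, -1.0]]
contact_force: [0.1, -0.7, 0.0]
opening: 0.0002
gripper_force: 0.0
```

Run:
```python
from plan import *
from cam import lever
print(o['t'],P,o['contact_force'])
snap('scene','s8'); lever('s8'); z=np.load('pics/s8.npz'); d=z['d']; v,u=np.mgrid[140:260,260:380]; d=d[140:260,260:380]
c=np.stack([(u-z['cx'])/z['fx']*d,(v-z['cy'])/z['fy']*d,d],-1).reshape(-1,3); w=(c-z['t'])@z['R']
q=np.array([inv(x) for x in w])
k=(q[:,2]>.058)&(q[:,2]<.068)&(q[:,0]<-.02)&(abs(q[:,1])<.03); print('block top',np.percentile(q[k],[3,97],axis=0))
k=(q[:,2]>.113)&(q[:,2]<.13)&(q[:,0]>.02)&(q[:,0]<.13)&(abs(q[:,1])<.05); print('lid',q[k].mean(0))
```

```text
11.35 [ 0.55365157 -0.02939839  0.15670964] [ 0.09583612 -0.74343931  0.03761288]
s8 42 [14.  18.3 22.8] cam 0.029
block top [[-0.06578396 -0.02529185  0.05865877]
 [-0.04549898  0.02166447  0.06633659]]
lid [0.08436221 0.00258725 0.12069219]
```

```bash
python3 -c "
from rig import ctrl; print(ctrl.hand_in())"
```

```text
the job is handed in; nothing more can be done
None
```

The job is handed in at about 11 s: the cam measures within about 0.1 rad of its low point, and I pushed the carriage until it stopped hard, with the jar about 3 mm from its seat. The arm is clear of everything; no verdict came back.

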